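# Pull the wide dish out of the crockery crate

### The arm

A 6-joint arm with a two-finger parallel gripper is mounted at the origin on a cart in front of the work surface, level with it; the furniture and walls round the work are solid. World frame = base frame: x ahead of the robot, y to its left, z up, the work surface at z = 0. Lengths are in mm, angles in rad, forces in N, time in s.
With the tool pointing down it reaches from about 300 to 775 mm from the base axis. Payload 14.6 kg.
Tool frame: the origin (TCP) lies between the finger pads; the fingertips stand manip.tip_reach ahead of it and the grasp point (between the pads) lies 5 mm behind it (manip.tip_reach is the distance from the TCP to the fingertips, in mm); z points along the fingers, y is the line along which they close (so a half turn about z gives the same grasp; the last joint's range is limited). The gripper opens to 94 mm and grips with 3 to 60 N. Pads are 16 mm wide; open, the fingers measure 119 mm over their backs; the gripper's body (75 mm by 177 mm) begins 78 mm behind the grasp point.
Start: joints at [-1.409, 0.3, 1.521, -0, 1.321, -0.067], TCP at [124.739, -535.658, 219.446] pointing down, gripper open.
Joint ranges: [-3.03, 3.03], [-0.79, 2.21], [0.23, 2.52], [-1.04, 4.18], [0, 3.07], [-2.55, 2.55]. Speed limits (rad/s): [2.22, 2.22, 2.57, 3.14, 3.14, 3.14].

### API

Orientations are given as [roll, pitch, yaw] about the fixed x, y, z axes, in that order (R = Rz(yaw) Ry(pitch) Rx(roll)).
In Python, from cell import manip gives the robot as it stands. The module is installed in compiled form; this text tells all that it offers.
- The arm moves only by the shell command python3 -m creep 'ROWS' [FORCE]. ROWS is JSON, a list of rows, each a list of 3 entries, a list of its own where there are three numbers: the opening, from -1 (shut) to 1 (fully open), then the shift along the tool's x, y, z in cm, then the turn about the tool's z in units of 5 degrees (1.0 is 5 degrees). In form: [[grip, [tx, ty, tz], roll], ...]. A call has 1 to 12 rows; each row is the pose to reach, as a shift and turn from the pose commanded when the call began, along the tool's axes at that moment; what a row does not reach only later rows make up. A row lasts 1/10 s, in which the tool goes at most 50 mm and 8.59 degrees, less where a joint would pass 70% of its speed; a pose out of reach is approached as far as the arm can. A call with a gripper value outside its range is refused whole. The fingers move at their own pace and stop on an object; FORCE is the grip in N (left out, the last holds). Time passes only in rows, so rows that repeat a pose let the fingers close. It gives the time, the measured TCP pose, the force, the opening and the grip force at its end, in the units of the state.
- manip.read_state(): the state, without advancing time (a new reading comes with each control period).
- manip.camera(name): name is "scene" or "top"; returns the picture (384x512x3 uint8, red, green, blue); there is no depth.
- manip.camera_params(name): a dict with "fovy" (degrees; the focal length in pixels is half the picture's height over the tangent of half this angle, whatever the lens; pixels are square), "cx", "cy" (the principal point, pixels), "k1" (the pictures are not rectified: a ray, as slopes to the right and down, at radius r is drawn at 1 + k1 r^2 times it, then the intrinsics apply), "origin" and "attitude" of the camera in the world. Camera axes: x right, y down, z forward; pixel columns grow to the right and rows downward; lengths in mm; the calibration is good to about 2 mm. A picture is of the moment at which its call begins. camera_params takes no time and is no camera call.
- manip.sign_off(): hands the job in; it is judged then, once.
The state is a dict: "clock": time; "joints": joint angles; "qd": joint speeds; "effort": joint torques, N m; "eef_pos": TCP position; "eef_rot": TCP orientation; "wrist_force": force on the tool from outside, world axes, zero at the start; "moment": the same for the moment, N m; "finger_gap": finger opening in mm; "finger_force": force on a finger pad.
Only numpy, scipy, OpenCV 4.12 (cv2) and the standard library are available. Lean on these libraries where they do the work, as an engineer would, in place of code of your own. Each camera call takes 0.05 s, during which the arm holds its last target. There are 200 camera calls.

### The job

Pick out the one wide shallow dish from among the other things in the open-fronted crate: slide it straight out through the open front, without lifting it, until the whole dish stands flat on the worktop clear of the crate. Leave the small dishes, the stack of dishes, the spoons and the marker pen where they are in the crate, and do not disturb the pepper shaker and the jars around it.

Things in the scene. Friction and masses are not known exactly. Their poses are not given: they have to be found in the camera images.
- crate: Grey crate, fixed; inside 185 mm deep (x) by 556 wide (y), floor 4 mm thick, back and side walls 62 mm high (rims 67), 6 thick. No wall or lip at the front, which faces roughly towards the robot: only the 4 mm step of its floor, edge at x = -92.5 mm. Origin: centre of its underside, on the worktop; x points from the open front to the back wall, z up.
- wide_dish: The target: white round shallow dish, the widest in the crate, 127 mm across the rim, 37 high, 0.17 kg, loose. Hollow: inner floor 7 mm above its underside, inner wall radius 36 mm there, 57 at the rim, so shut fingers fit inside and can hook the wall. Origin: centre of its underside, z up. Stands in any of four places side by side, 130 mm apart, 20 mm or more from its neighbours.
- dish_stack: Nested stack of small white dishes, one solid thing, 69 mm across and 78 mm high, standing in the crate; must stay there. Origin: centre of its underside.
- small_dish_a: Small white round sauce dish, 67 mm across and 21 mm high, same style as the wide dish but about half as wide; stands upright in the crate and must stay there. Origin: centre of its underside.
- small_dish_b: Small white round sauce dish, 67 mm across and 21 mm high, same style as the wide dish but about half as wide; stands upright in the crate and must stay there. Origin: centre of its underside.
- spoon_a: White soup spoon, 130x42x19 mm, lying along the back wall of the crate; must stay there. Origin: centre of its underside.
- spoon_b: White soup spoon, 130x42x19 mm, lying along the back wall of the crate; must stay there. Origin: centre of its underside.
- marker: Marker pen, 135 mm long, 15 mm thick, lying along the back wall of the crate between the spoons; must stay there. Origin: middle of its underside.
- pepper_shaker: Steel pepper shaker, 58 mm across and 95 mm high, standing on the worktop to the right of the crate's front; bystander. Origin: centre of its underside.
- spice_jar: Spice jar, 47 mm across and 98 mm high, standing on the worktop to the left of the crate's front; bystander. Origin: centre of its underside.

How it is judged (in metres and radians):
At the end, for the whole second after the job is handed in: The wide dish rests flat and upright on the worktop in front of the crate (within 300 mm of its middle line), centre over 155 mm in front of the crate's centre, so its rim is clear. Stack, small dishes (upright), spoons and marker are in the crate, within 35 mm of where they were (x of wide_dish in the frame of crate below -0.155 m and y of wide_dish in the frame of crate between -0.3 and 0.3 m and height (world z) of wide_dish between -0.004 and 0.004 m and angle between wide_dish's own z axis and vertical below 0.06 rad and linear speed of wide_dish below 0.02 m/s and x of each of dish_stack, small_dish_a, small_dish_b, spoon_a, spoon_b, marker in the frame of crate above -0.06 m and angle between each of dish_stack, small_dish_a, small_dish_b's own z axis and vertical below 0.3 rad); the robot touches nothing.
It fails at once if the wide dish is lifted: its underside centre more than 40 mm above the worktop (height (world z) of wide_dish above 0.04 m).
It fails at once if the wide dish is tipped by more than 0.5 rad (angle between wide_dish's own z axis and vertical above 0.5 rad).
It fails at once if the stack, a small dish, a spoon or the marker is moved by more than 35 mm (distance of any of dish_stack, small_dish_a, small_dish_b, spoon_a, spoon_b, marker from where it was at the start of the episode above 0.035 m).
It fails at once if the pepper shaker or the spice jar is moved by more than 35 mm (distance of any of pepper_shaker, spice_jar from where it was at the start of the episode above 0.035 m).
It also fails if it takes over 38 s, if anything falls off the work surface, if the arm or the gripper's body presses on something with over 40 N, if the wrist force passes 120 N, or if a joint passes its speed limit or range.

## Working session

There is one attempt and no reset: what is moved stays moved. The work goes in short steps, Python scripts to look and compute and a shell command to move; the robot and the scene stay as the last step left them, time stands still between calls to the robot, and variables do not carry over. Pictures are saved under pics/ and viewed, at most 10 in all, crops included, and the job is handed in when it is done.

```bash
mkdir -p pics; python3 - <<'E'
from cell import manip
import cv2
for n in("top","scene"):
    cv2.imwrite(f"pics/{n}0.png",manip.camera(n)[:,:,::-1]); print(manip.camera_params(n))
print(manip.tip_reach,manip.read_state())
E
```

```text
{'fovy': 57.77762131799004, 'cx': 262.84671177297156, 'cy': 196.6078018121847, 'k1': -0.03740269809454181, 'origin': array([ 393.06046277,   -9.37808678, 1098.71453978]), 'attitude': array([-2.95004835, -0.00411902, -1.59363956])}
{'fovy': 52.49999575965837, 'cx': 260.56018912662665, 'cy': 188.93187552224578, 'k1': -0.07388249112067934, 'origin': array([ 150.37959041,  847.19519882, 1167.85427739]), 'attitude': array([-2.43946223,  0.00910662, -2.67010713])}
14.0 {'clock': 0.1, 'joints': array([-1.40861693e+00,  3.00392600e-01,  1.52151825e+00,  1.72484494e-06,
        1.32068996e+00, -6.66027641e-02]), 'qd': array([ 5.55241035e-05, -9.51795176e-04, -3.32601042e-03, -2.18220212e-04,
        3.27381802e-04, -2.74894467e-04]), 'effort': array([ 1.61716707e-03, -5.32642078e+01, -3.53283978e+01,  7.09319534e-02,
        2.34729942e-02, -6.07799234e-05]), 'eef_pos': array([ 124.69606834, -535.45347442,  218.95595972]), 'eef_rot': array([-3.14058685e+00, -6.87631433e-05,  2.28781697e-01]), 'wrist_force': array([-1.04797037,  0.08497833, -0.10913256]), 'moment': array([-0.01938176, -0.03155967, -0.02376433]), 'finger_force': 0.0, 'finger_gap': 94.13665711483847}
```

View pics/top0.png

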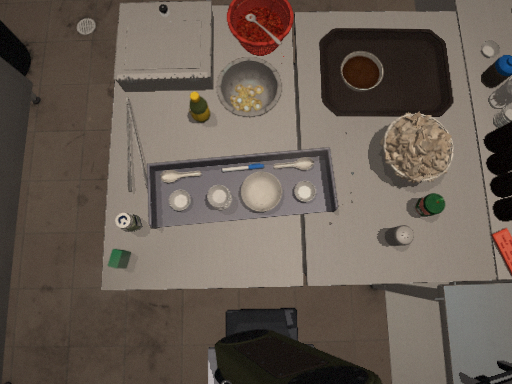

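View pics/scene0.png

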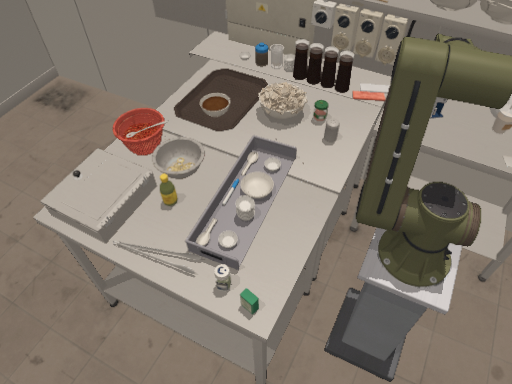

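The top picture shows the wide dish at about (261,192), with small dishes at (180,201) and (305,191) and the stack at (219,197). The crate's front edge runs from about (152,228) to (338,212). The spice jar is at (127,221) and the pepper shaker at (400,235). Next I'll zoom in and localise these.

```bash
cat > h.py <<'E'
import numpy as np,cv2
from scipy.spatial.transform import Rotation as R
from cell import manip
def world(n,u,v,z):
    p=manip.camera_params(n); f=192/np.tan(np.radians(p['fovy']/2))
    d=np.array([(u-p['cx'])/f,(v-p['cy'])/f]); s=d.copy()
    for _ in range(20): s=d/(1+p['k1']*(s@s))
    r=R.from_euler('xyz',p['attitude']).as_matrix()@[*s,1]
    o=p['origin']; return o+r*(z-o[2])/r[2]
def blobs(img,thr=125):
    g=img.min(axis=2); m=(g>thr).astype(np.uint8)
    return cv2.findContours(m,cv2.RETR_EXTERNAL,cv2.CHAIN_APPROX_NONE)[0]
E
python3 - <<'E'
from h import *
np.set_printoptions(precision=1,suppress=True)
im=manip.camera("top")
x0,y0=100,140
cv2.imwrite("pics/crop.png",cv2.resize(im[140:260,100:350,::-1],None,fx=3.2,fy=3.2,interpolation=cv2.INTER_CUBIC))
for c in blobs(im[150:215,155:330]):
    if len(c)<12: continue
    c=c.reshape(-1,2)+[155,150]
    z=41 if len(c)>80 else 25
    w=np.array([world("top",u,v,z)[:2] for u,v in c],np.float32)
    (cx,cy),r=cv2.minEnclosingCircle(w); print(len(c),c.mean(0),cx,cy,r,np.ptp(w,axis=0))
for n,u,v,z in [("fl",152,228,4),("fr",338,212,4),("bl top",148,165,67),("br top",330,149,67),("shaker",404,232,95),("jar",124,220,98)]: print(n,world("top",u,v,z))
E
```

```text
13 [291.6 203.9] 576.0095825195312 -109.37438201904297 6.82981538772583 [12.6 12.7]
58 [178.1 200. ] 597.1156616210938 244.75120544433594 33.02172088623047 [61.2 60.2]
200 [307.9 204.9] 571.79736328125 -148.89144897460938 78.6699447631836 [ 91.9 144.9]
117 [221. 195.] 603.0857543945312 114.36860656738281 41.367645263671875 [70.4 74.4]
73 [304.5 191.1] 618.299560546875 -152.4352264404297 34.84168243408203 [65.  59.8]
110 [258.2 190.8] 617.9268188476562 -5.1084160804748535 60.7240104675293 [117.5 106.1]
92 [180.4 175.2] 671.12939453125 236.7306671142578 59.98154830932617 [ 30.7 119.4]
54 [234.5 168.1] 694.5079345703125 68.23966217041016 41.7476921081543 [12.7 83.1]
86 [293.8 164.7] 699.1306762695312 -116.01365661621094 60.31901550292969 [ 29.9 120.4]
272 [218.1 152.8] 745.1103515625 113.21327209472656 208.76614379882812 [ 37.1 417.3]
fl [511.9 333.6   4. ]
fr [ 550. -257.    4.]
bl top [700.1 333.6  67. ]
br top [ 739.2 -230.6   67. ]
shaker [ 473.8 -425.5   95. ]
jar [526.7 386.9  98. ]
```

View pics/crop.png

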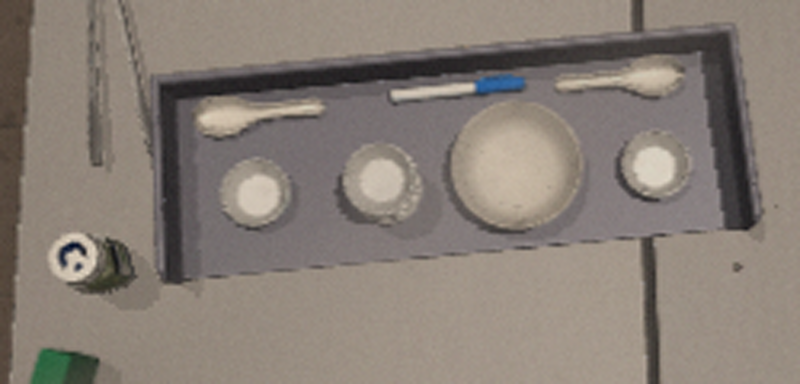

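```bash
python3 - <<'E'
from h import *
np.set_printoptions(precision=1,suppress=True)
P=lambda u,v,z:world("top",100+(u+.5)/3.2-.5,140+(v+.5)/3.2-.5,z)
L=[P(449,165,41),P(582,165,41),P(515,101,41),P(515,230,41)]
print(L); d=np.array([(L[2][0]+L[3][0])/2,(L[0][1]+L[1][1])/2])
a,b=P(185,281,4),P(740,232,4); e=(a-b)[:2]; W=np.linalg.norm(e); e/=W  # crate y
ex=np.array([e[1],-e[0]]); yaw=np.arctan2(ex[1],ex[0])
c=(a+b)[:2]/2+92.5*ex
print("dish",d,"W",W,"yaw",yaw,"crate",c,"dish in crate",(d-c)@ex,(d-c)@e)
s=manip.read_state(); y=s['eef_rot'][2]; p=s['eef_pos']
h=d-12*ex
for n,t in(("hook above",[*h,200]),):
    print(n,h,R.from_euler('xyz',s['eef_rot']).inv().apply(np.array(t)-p)/10)
print("turn units",np.degrees(y-yaw)/5, "marker",P(458,90,11),"dish end",c-185*ex)
E
```

```text
[array([616.6,  52.2,  41. ]), array([613.8, -76.8,  41. ]), array([679.4, -13.2,  41. ]), array([551.5, -10.4,  41. ])]
dish [615.5 -12.3] W 551.7469498588468 yaw 0.06659735933242654 crate [623.9  47.2] dish in crate -12.414674652483814 -58.76669237271324
hook above [603.5 -13.1] [ 58.5 -40.    1.9]
turn units 1.8582741718107705 marker [700.3  44.1  11. ] dish end [439.3  34.8]
```

The measurements agree with the given sizes: dish rim 128 mm (127 given), crate width 552 mm (556 given). I'll move above the inside of the dish, then check.

```bash
python3 -m creep '[[-1,[10,-7,0],0.5],[-1,[20,-14,0],1],[-1,[30,-21,0],1.5],[-1,[40,-27.5,0],1.85],[-1,[50,-34,0],1.85],[-1,[58.5,-40,2],1.85],[-1,[58.5,-40,2],1.85],[-1,[58.5,-40,2],1.85],[-1,[58.5,-40,2],1.85],[-1,[58.5,-40,2],1.85],[-1,[58.5,-40,2],1.85],[-1,[58.5,-40,2],1.85]]' 20; python3 -m creep '[[-1,[0,0,0],0],[-1,[0,0,0],0],[-1,[0,0,0],0],[-1,[0,0,0],0],[-1,[0,0,0],0]]'
```

```text
clock: 1.35
eef_pos: [530.9, -91.6, 204.0]
eef_rot: [3.142, 0.0, 0.068]
wrist_force: [1.2, -1.4, 0.4]
finger_gap: 2.0
finger_force: 0.0
clock: 1.85
eef_pos: [529.5, -94.5, 204.5]
eef_rot: [3.141, -0.0, 0.066]
wrist_force: [-0.1, 0.3, 0.6]
finger_gap: 0.6
finger_force: 0.0
```

```bash
python3 -m creep '[[-1,[3,-3,0],0],[-1,[6,-6,0],0],[-1,[7.9,-7.6,2],0],[-1,[7.9,-7.6,6],0],[-1,[7.9,-7.6,10.5],0],[-1,[7.9,-7.6,10.5],0],[-1,[7.9,-7.6,10.5],0],[-1,[7.9,-7.6,10.5],0]]'; python3 - <<'E'
from h import *
a=manip.camera("top")[140:260,200:350];b=manip.camera("scene")[130:250,180:330]
cv2.imwrite("pics/c2.png",cv2.resize(np.vstack([a,b])[:,:,::-1],None,fx=2.5,fy=2.5,interpolation=cv2.INTER_CUBIC))
E
```

```text
clock: 2.65
eef_pos: [604.7, -12.9, 102.1]
eef_rot: [3.141, -0.004, 0.067]
wrist_force: [-0.3, -1.5, 0.5]
finger_gap: 0.4
finger_force: 0.0
```

View pics/c2.png

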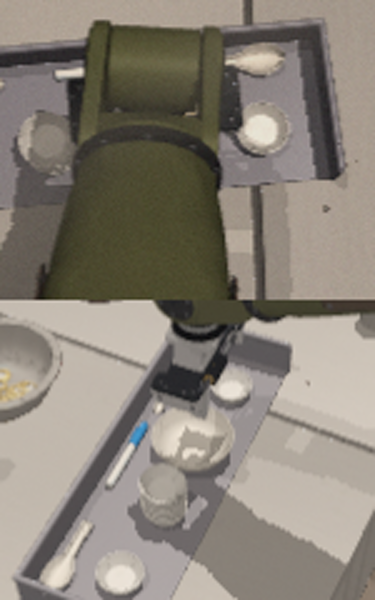

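The fingers are over the dish in the scene view (crop about (195,405)), and nothing is touched. I'll lower them to TCP z of about 30, which puts the tips 5 mm above the dish's inner floor.

```bash
python3 -m creep '[[-1,[0,0,2],0],[-1,[0,0,4],0],[-1,[0,0,5.5],0],[-1,[0,0,6.5],0],[-1,[0,0,7.2],0],[-1,[0,0,7.2],0],[-1,[0,0,7.2],0],[-1,[0,0,7.2],0]]'
```

```text
clock: 3.55
eef_pos: [604.0, -12.4, 28.0]
eef_rot: [3.141, -0.001, 0.067]
wrist_force: [0.5, -0.5, -0.6]
finger_gap: 0.8
finger_force: 0.0
```

```bash
python3 -m creep '[[-1,[-0.5,0,0],0],[-1,[-1,0,0],0],[-1,[-1.5,0,0],0],[-1,[-2,0,0],0],[-1,[-2.5,0,0],0],[-1,[-3,0,0],0],[-1,[-3.5,0,0],0],[-1,[-4,0,0],0],[-1,[-4.5,0,0],0],[-1,[-5,0,0],0],[-1,[-5,0,0],0],[-1,[-5,0,0],0]]'; python3 - <<'E'
from h import *
b=manip.camera("scene")[130:250,180:330]
cv2.imwrite("pics/c3.png",cv2.resize(b[:,:,::-1],None,fx=2.5,fy=2.5,interpolation=cv2.INTER_CUBIC))
E
```

```text
clock: 4.75
eef_pos: [553.5, -15.8, 27.2]
eef_rot: [-3.142, 0.0, 0.067]
wrist_force: [-0.6, 0.3, -0.1]
finger_gap: 0.5
finger_force: 0.0
```

View pics/c3.png

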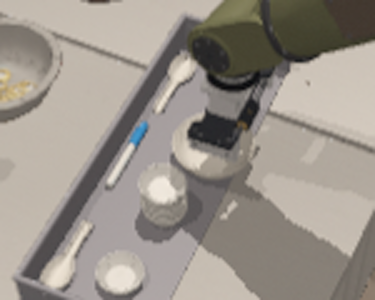

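The dish has moved with the fingers towards the open front, and its neighbours have not moved. I'll keep pulling.

```bash
python3 -m creep '[[-1,[-0.6,0,-0.2],0],[-1,[-1.2,0,-0.2],0],[-1,[-1.8,0,-0.2],0],[-1,[-2.4,0,-0.2],0],[-1,[-3,0,-0.2],0],[-1,[-3.6,0,-0.2],0],[-1,[-4.2,0,-0.2],0],[-1,[-4.8,0,-0.2],0],[-1,[-5.4,0,-0.2],0],[-1,[-6,0,-0.2],0],[-1,[-6.6,0,-0.2],0],[-1,[-7.2,0,-0.2],0]]'; python3 -m creep '[[-1,[-0.6,0,0],0],[-1,[-1.2,0,0],0],[-1,[-1.8,0,0],0],[-1,[-2.4,0,0],0],[-1,[-3,0,0],0],[-1,[-3.6,0,0],0],[-1,[-4.2,0,0],0],[-1,[-4.8,0,0],0],[-1,[-5.4,0,0],0],[-1,[-6,0,0],0],[-1,[-6.6,0,0],0],[-1,[-7.2,0,0],0]]'; python3 -m creep '[[-1,[-0.3,0,0],0],[-1,[-0.3,0,0],0],[-1,[1.2,0,0],0],[-1,[2.2,0,0],0],[-1,[2.2,0,-2],0],[-1,[2.2,0,-5],0],[-1,[2.2,0,-8],0],[-1,[2.2,0,-11],0],[-1,[2.2,0,-15],0],[-1,[2.2,0,-18],0],[-1,[2.2,0,-18],0],[-1,[2.2,0,-18],0]]'; python3 - <<'E'
from h import *
b=manip.camera("scene")[130:280,180:380];a=manip.camera("top")[140:290,170:370]
cv2.imwrite("pics/c4.png",cv2.resize(np.hstack([a,b])[:,:,::-1],None,fx=2,fy=2,interpolation=cv2.INTER_CUBIC))
E
```

```text
clock: 6.0
eef_pos: [481.5, -20.7, 29.3]
eef_rot: [3.142, -0.0, 0.067]
wrist_force: [1.7, 0.3, 1.8]
finger_gap: 0.3
finger_force: 1.1
clock: 7.2
eef_pos: [409.5, -25.5, 29.2]
eef_rot: [-3.142, 0.0, 0.067]
wrist_force: [3.1, 0.2, 3.5]
finger_gap: 0.3
finger_force: 2.1
clock: 8.4
eef_pos: [431.8, -23.9, 208.8]
eef_rot: [-3.142, 0.0, 0.067]
wrist_force: [-0.0, -0.0, -0.1]
finger_gap: 0.5
finger_force: 0.0
```

View pics/c4.png

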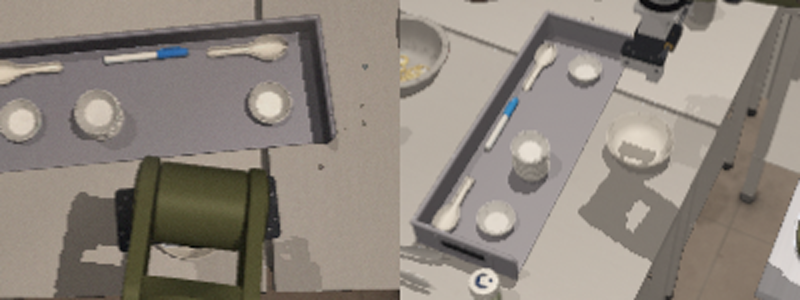

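The dish now stands on the worktop outside the crate (crop rim x 606–673, centre about (639,138)), and everything else is in place. I'll check where its centre is.

```bash
python3 - <<'E'
from h import *
ex=np.array([np.cos(.0666),np.sin(.0666)]);c=np.array([623.9,47.2])
P=lambda u,v,z:(world("scene",180+(u-400)/2,130+v/2,z)[:2])
for q in[(606,138),(673,138),(639,138)]:
    w=P(*q,37);print(w,(w-c)@ex,(w-c)@[-ex[1],ex[0]])
E
```

```text
[497.09385526   5.94319774] -129.2706927576219 -32.726290202832985
[385.52593017 -49.84566392] -244.3040682293088 -80.96653815370114
[442.17004666 -21.52852515] -185.90100192844864 -56.481887280592275
```

The centre is at crate x of about -186 mm and y of about -56 mm, which clears the -155 mm limit. I'm handing in.

```bash
python3 -c "
from cell import manip
print(manip.sign_off())"
```

```text
the job is handed in; nothing more can be done
None
```

The wide dish was slid out of the crate and stands on the worktop, its centre measured about 186 mm in front of the crate's centre (155 mm needed). In the last picture everything else in the crate was still in place; I handed the job in at about 8.5 s, and the sign-off gave no verdict.

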